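# Clamp a freshly glued coin-tube holder and hold the pressure

## Robot

A 6-joint arm with a two-finger parallel gripper is mounted at the origin on the work surface. World frame = base frame: x ahead of the robot, y to its left, z up, the work surface at z = 0. Lengths are in m, angles in rad, forces in N, time in s.
With the tool pointing down it reaches from about 0.3 to 0.775 m from the base axis. Payload 14.6 kg.
Tool frame: the origin (TCP) lies on the mounting face of the last link; the fingertips stand 199 mm ahead of it and the grasp point (between the pads) lies 180 mm ahead of it; z points along the fingers, y is the line along which they close (so a half turn about z gives the same grasp; the last joint's range is limited). The gripper opens to 94 mm and grips with 3 to 60 N. Pads are 16 mm wide; open, the fingers measure 119 mm over their backs; the gripper's body (75 mm by 177 mm) begins 78 mm behind the grasp point.
Start: joints at [-1.402, 0.3, 1.521, -0, 1.321, -0.067], TCP at [0.128, -0.535, 0.405] pointing down, gripper open.
Joint ranges: [-3.03, 3.03], [-0.79, 2.21], [0.23, 2.52], [-1.04, 4.18], [0, 3.07], [-2.55, 2.55]. Speed limits (rad/s): [2.22, 2.22, 2.57, 3.14, 3.14, 3.14].

## Interface

Orientations are given as [roll, pitch, yaw] about the fixed x, y, z axes, in that order (R = Rz(yaw) Ry(pitch) Rx(roll)).
In Python, from station import get_obs, camera, hand_in gives the robot as it stands.
- The arm moves only by the tool apply_moves, never from a script. Its argument "increments" is a list of rows, each an object of numbers: "tx", "ty", "tz": the shift along the tool's x, y, z as a fraction of full scale; "ax", "ay", "az": the turn, a rotation vector about the tool's x, y, z as a fraction of full scale. In form: [{"tx": .., "ty": .., "tz": .., "ax": .., "ay": .., "az": ..}, ...]. A call has 1 to 12 rows; each row shifts and turns the commanded pose from where the row before left it, along the tool's axes as they then stand; what a row does not reach is not made up. Full scale, the value 1, is 30 mm for a shift and 5 degrees for a turn. A row lasts 1/8 s, in which the tool goes at most 62.5 mm and 10.7 degrees, less where a joint would pass 70% of its speed; a pose out of reach is approached as far as the arm can. A call with a number of a shift or a turn outside -1 to 1 is refused whole. A call with a gripper value outside its range is refused whole. "jaw" is the closure, from 0 (fully open) to 1 (shut), set as the call begins (left out, the last holds). The fingers move at their own pace and stop on an object; "force" is the grip in N (left out, the last holds). Time passes only in rows, so rows that do not move let the fingers close. It gives the time, the measured TCP pose, the force, the opening and the grip force at its end, in the units of the state.
- get_obs(): the state, without advancing time (a new reading comes with each control period).
- camera(name): name is "side" or "top"; returns a dict with "pixels" (384x512x3 uint8, red, green, blue), "camera_matrix" (3x3 intrinsics, pixels), "R" (3x3) and "t" (3): a world point X has camera coordinates R X + t. Camera axes: x right, y down, z forward; pixel columns grow to the right and rows downward; lengths in m; the calibration is good to about 2 mm. A picture is of the moment at which its call begins. There is no depth.
- hand_in(): hands the job in; it is judged then, once.
The state is a dict: "time_s": time; "qpos": joint angles; "joint_vel": joint speeds; "tau": joint torques, N m; "ee_pos": TCP position; "eef_rot": TCP orientation; "force": force on the tool from outside, world axes, zero at the start; "moment": the same for the moment, N m; "grip_width": finger opening in m; "grip_force": force on a finger pad.
Only numpy, scipy, OpenCV 4.12 (cv2) and the standard library are available. Lean on these libraries where they do the work, as an engineer would, in place of code of your own. Each camera call takes 0.05 s, during which the arm holds its last target. There are 200 camera calls.

## Task

The white tube holder with the brown glue seam has just been glued: set it flat on the bed of the bench clamp, lengthwise between the jaws and up against the fixed jaw, and let go of it. Then pump the clamp's orange trigger, without pushing the blue sliding jaw itself, until the sprung pad presses the holder so that the pad's yellow band has gone into the sliding jaw and the jaw's edge stands in the green band, never reaching well into the red, which would crush the joint. The jaw does not lock, so finish while still holding the trigger squeezed like that, and leave the other things on the bench where they are.

Things in the scene. Friction and masses are not known exactly. Their poses are not given: they have to be found in the camera images.
- glued_holder_center (a point): Centre (20 mm above the underside) of the holder to be clamped: a loose white plastic block 56 mm long (its x), 44 mm wide (its y), 40 mm high, about 0.1 kg, with two round 18 mm bores in its top and a thin brown glue seam round its middle, across its length. It is clamped along its length; either end may face the fixed jaw.
- spare_holder_center (a point): Centre of a second white holder of the same size without a seam; a bystander. The two holders may be in either place.
- bed_spot (a point): Point on top of the clamp's flat bed (12 mm above the bench, 70 mm wide, no side walls), on its centre line, 28 mm from the fixed jaw's face: the middle of the holder's underside belongs here. y runs level along the clamp from the fixed jaw towards sliding jaw, handle and trigger; z up. Up to about 12 mm short of the fixed jaw will do when setting down: the pad pushes the holder home.
- fixed_jaw: The blue fixed jaw, 50 mm wide, 62 mm high, rubber-faced, at one end of the bench clamp (290 mm long, grey base, bolted down, blue with an orange trigger). This frame lies in the middle of the clamp's underside, 120 mm along y from the fixed jaw's face; axes as bed_spot.
- jaw_slide (a joint): Position of the sliding jaw in m: 0 fully back, 0.072 farthest forward. While the pad is free its face is 106 mm minus this from the fixed jaw's face, so it meets a holder standing against the fixed jaw at 0.050. Starts 0 to 14 mm forward; drags with 2.5 N; its toothed bar (6 mm pitch, top 34 mm above the bench) runs back beneath handle and trigger.
- pad_face (a point): Centre of the rubber face of the sprung pad, 34 x 34 mm, on the front of the sliding jaw (22 mm thick blue block, 44 mm wide; its rear face is 48 mm behind the pad's face while the pad is free); y axis as bed_spot.
- pad_press (a joint): How far the sprung pad has been pushed back into the sliding jaw, in m: 0 free, 0.020 at its stop. Its spring gives 1.5 N plus 0.7 N per mm. The 18 mm thick stem between pad and jaw is banded: yellow is gone at 0.004, green lies from 0.004 to 0.013, red beyond; more than 0.016 crushes the joint.
- squeeze_spot (a point): Point midway between the outer faces of handle and trigger at rest, 95 mm above the bench; fixed. Both are upright posts 30 to 34 mm wide, tops at 115 mm, open above; below 60 mm is mechanism. The blue, rubber-covered handle is fixed, its outer face 24 mm from here on the fixed jaw's side (-y); the orange trigger's is 24 mm on the +y side. Squeeze along y.
- trigger_pull (a joint): How far the orange trigger is pushed towards the handle (along -y) in m: 0 at rest, 0.018 fully in. A 4 to 6 N spring brings it back. Going in, its pawl catches a tooth (up to 6 mm of idle motion) and carries the sliding jaw along 1 to 1; coming back it clicks over the teeth and the jaw stays, unless a compressed pad pushes the jaw back.
- trigger: The orange trigger with its carriage. Its frame coincides with fixed_jaw's when the trigger is at rest.
- jaw: The blue sliding jaw, its toothed bar and its pad. Its frame coincides with fixed_jaw's when jaw_slide is 0.
- pad: The sprung pad. Its frame coincides with body jaw's when the pad is free.
- glued_holder: The glued holder; origin at the centre of its underside.
- medallion: Bronze paperweight medallion, 72 mm disc, 18 mm thick; a bystander. Origin at the centre of its underside.
- magnifier: Bone-handled magnifier lying flat, lens 80 mm across, 190 mm long; a bystander. Origin in its handle.
- pewter_tray: Pewter tray 110 x 160 x 18 mm with a few coins; a bystander. Origin at the centre of its underside.
There are look-alikes about, which are no part of the job. Leave any pink or purple look-alike of the glued_holder alone.

How it is judged:
On the way, in this order (a step that is already met when the one before it is completed fails the run):
1. the glued holder stands on the clamp's bed, lengthwise, at the fixed jaw (at most 14 mm short of it), and is let go of (x of glued_holder_center in the frame of bed_spot between -0.01 and 0.01 m and y of glued_holder_center in the frame of bed_spot between -0.006 and 0.014 m and z of glued_holder_center in the frame of bed_spot between 0.012 and 0.026 m and angle between the x axis of glued_holder_center and the y axis of bed_spot, either way round below 0.15 rad and angle between glued_holder_center's own z axis and vertical below 0.1 rad and contact force between the fingers and glued_holder below 0.1 N and contact force between pad and glued_holder below 0.3 N), for 0.2 s.
2. the trigger is pumped: squeezed in by more than a tooth (8 mm) (value of joint trigger_pull above 0.008 m), for 0.05 s.
3. and let back for another stroke (value of joint trigger_pull below 0.004 m), for 0.05 s.
4. the pad meets the holder (contact force between pad and glued_holder above 1 N), for 0.1 s.
At the end, for the whole second after the job is handed in: The glued holder stands lengthwise on the bed (within 10 mm of the centre line, 0.15 rad), pressed between the fixed jaw and the pad; the pad is 3.3 to 14 mm in with over 2.5 N on the holder; the fingers still push the trigger with over 3 N and touch the holder no more (x of glued_holder_center in the frame of bed_spot between -0.01 and 0.01 m and y of glued_holder_center in the frame of bed_spot between -0.006 and 0.005 m and z of glued_holder_center in the frame of bed_spot between 0.012 and 0.026 m and angle between the x axis of glued_holder_center and the y axis of bed_spot, either way round below 0.15 rad and angle between glued_holder_center's own z axis and vertical below 0.1 rad and value of joint pad_press between 0.0033 and 0.014 m and contact force between the fingers and trigger above 3 N and value of joint trigger_pull above 0.002 m and contact force between pad and glued_holder above 2.5 N and contact force between fixed_jaw and glued_holder above 1.5 N and contact force between the fingers and glued_holder below 0.1 N and linear speed of glued_holder below 0.01 m/s); the arm keeps its last pose, push and grip.
It fails at once if the pad is driven more than 16 mm in: the joint is crushed (value of joint pad_press above 0.016 m).
It fails at once if the robot pushes the sliding jaw itself (contact force between any of the fingers, the arm and jaw above 3 N).
It fails at once if a bystander is moved by more than 20 mm (distance of any of spare_holder_center, medallion, magnifier, pewter_tray from where it was at the start of the episode above 0.02 m).
It also fails if it takes over 67 s, if anything falls off the work surface, if the arm or the gripper's body presses on something with over 40 N, if the wrist force passes 120 N, or if a joint passes its speed limit or range.

## Working session

There is one attempt and no reset: what is moved stays moved. The work goes in short steps, Python scripts to look and compute and a tool call to move; the robot and the scene stay as the last step left them, time stands still between calls to the robot, and variables do not carry over. Pictures are saved under pics/ and viewed, at most 10 in all, crops included, and the job is handed in when it is done.

Besides the shell and the picture viewer there is one more tool, called after ">>>" as name(argument=value, ...) on one line, values as JSON. apply_moves: Moves the arm, as the interface text tells. Its arguments: {"type":"object","properties":{"increments":{"type":"array"},"jaw":{"type":"number"},"force":{"type":"number"}},"required":["increments"]}

```bash
mkdir -p pics; ls; python3 - <<'E'
from station import get_obs,camera
import cv2,numpy as np
o=get_obs();print({k:np.round(v,3) for k,v in o.items()})
for n in("top","side"):
    c=camera(n);cv2.imwrite(f"pics/{n}0.png",cv2.resize(c["pixels"][:,:,::-1],(800,600),interpolation=cv2.INTER_CUBIC))
    print(n,c["camera_matrix"].tolist(),np.round(c["R"],4).tolist(),np.round(c["t"],4), -np.array(c["R"]).T@c["t"])
E
```

```text
pics
{'time_s': np.float64(0.0), 'qpos': array([-1.402,  0.3  ,  1.522, -0.   ,  1.321, -0.067]), 'joint_vel': array([ 0.   , -0.001, -0.001,  0.   , -0.   , -0.001]), 'tau': array([-0.0000e+00, -5.3181e+01, -3.5274e+01,  7.1000e-02,  2.4000e-02,
       -0.0000e+00]), 'ee_pos': array([ 0.128, -0.535,  0.404]), 'eef_rot': array([-3.14 , -0.   ,  0.236]), 'force': array([-1.106, -0.106, -0.754]), 'moment': array([-0.004,  0.034, -0.013]), 'grip_force': np.float64(0.0), 'grip_width': np.float64(0.094)}
top [[352.2084024074247, 0.0, 251.21864910725685], [0.0, 352.2084024074247, 188.73994954070417], [0.0, 0.0, 1.0]] [[-0.0434, -0.9991, 0.0009], [-0.9753, 0.0422, -0.2169], [0.2166, -0.0103, -0.9762]] [-0.0347  0.5772  0.863 ] [ 0.37453757 -0.05009116  0.96763273]
side [[415.2750489925211, 0.0, 250.82423923401814], [0.0, 415.2750489925211, 188.50718337727253], [0.0, 0.0, 1.0]] [[0.9994, -0.034, -0.0011], [-0.0274, -0.7827, -0.6217], [0.0203, 0.6214, -0.7832]] [-0.5399  0.0235  0.9848] [ 0.52025129 -0.61191364  0.78534147]
```

View pics/top0.png

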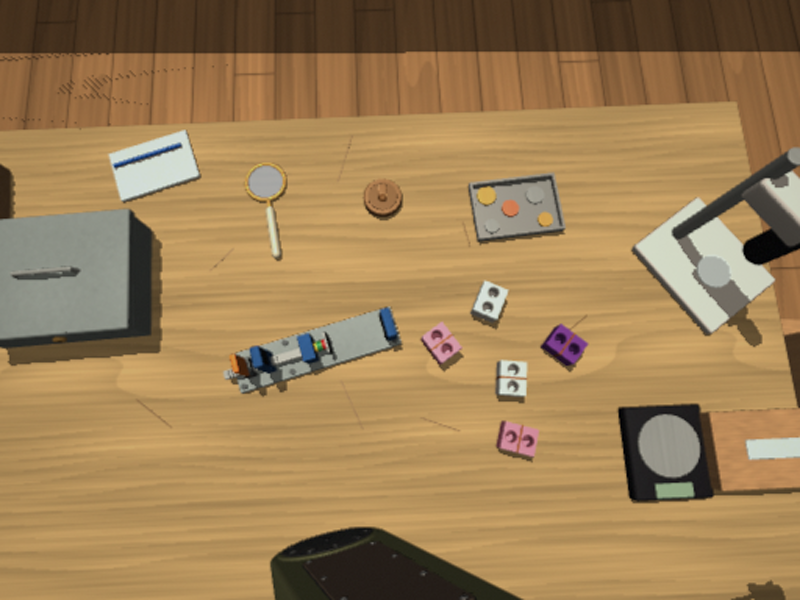

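View pics/side0.png

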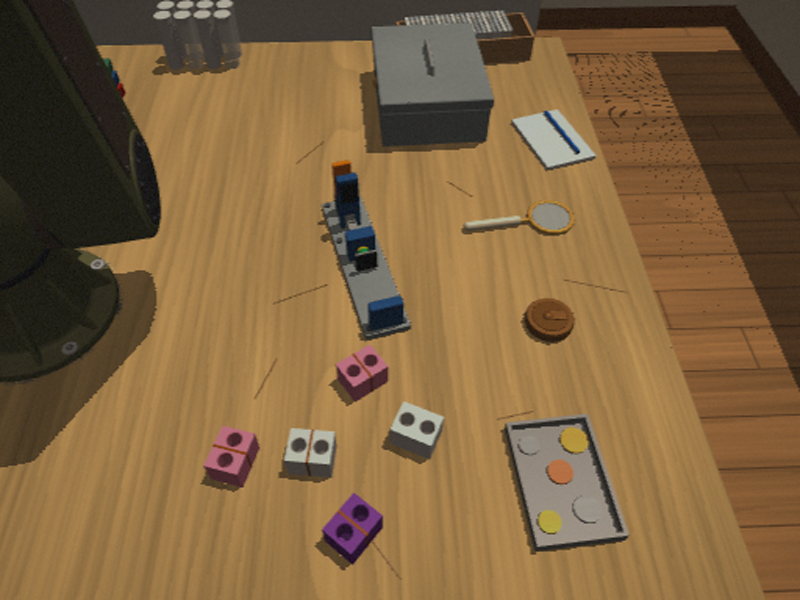

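```bash
cat > h.py <<'E'
import cv2,numpy as np
from station import get_obs,camera
def ray(c,uv):
    R=np.array(c["R"]);d=R.T@np.linalg.solve(c["camera_matrix"],[uv[0],uv[1],1]);return -R.T@c["t"],d
def onz(c,uv,z):
    o,d=ray(c,uv);return o+d*(z-o[2])/d[2]
def proj(c,X):
    p=c["camera_matrix"]@(np.array(c["R"])@X+c["t"]);return p[:2]/p[2]
def two(c1,u1,c2,u2):
    o1,d1=ray(c1,u1);o2,d2=ray(c2,u2)
    s=np.linalg.lstsq(np.c_[d1,-d2],o2-o1,rcond=None)[0];a,b=o1+s[0]*d1,o2+s[1]*d2
    return (a+b)/2,np.linalg.norm(a-b)
def blobs(c,lo,hi,roi,amin=15):
    h=cv2.cvtColor(c["pixels"],cv2.COLOR_RGB2HSV);m=cv2.inRange(h,np.array(lo),np.array(hi))
    x0,y0,x1,y1=roi;k=np.zeros_like(m);k[y0:y1,x0:x1]=m[y0:y1,x0:x1]
    cs,_=cv2.findContours(k,cv2.RETR_EXTERNAL,cv2.CHAIN_APPROX_NONE)
    return [x for x in cs if cv2.contourArea(x)>=amin]
E
python3 - <<'E'
from h import *
T,S=camera("top"),camera("side")
for n,c,roi,crois in(("T",T,(130,170,370,310),(140,170,360,290)),("S",S,(120,90,300,370),(120,90,300,370))):
    for nm,lo,hi in(("blue",(100,120,40),(125,255,255)),("orange",(5,180,120),(18,255,255)),("white",(0,0,165),(180,40,255)),("seam",(5,120,60),(14,220,160))):
        if nm=="seam":continue
        for b in blobs(c,lo,hi,roi,12):
            r=cv2.minAreaRect(b);print(n,nm,cv2.contourArea(b),np.round(r[0],1),np.round(r[1],1),round(r[2],1))
a=T["pixels"][175:265,140:345];a=cv2.resize(a,None,fx=3.9,fy=3.9,interpolation=cv2.INTER_CUBIC)[:350]
b=S["pixels"][95:325,130:300];b=cv2.resize(b,None,fx=2.6,fy=2.6,interpolation=cv2.INTER_CUBIC)
cv2.imwrite("pics/ct.png",a[:,:,::-1]);cv2.imwrite("pics/cs.png",b[:,:,::-1])
E
```

```text
T blue 67.5 [163.7 228.4] [13.3  6.5] 76.0
T blue 113.5 [195.9 222.4] [16.7  8.2] 76.0
T blue 91.0 [248.  206.5] [18.8  6.1] 73.3
T orange 16.5 [149.7 232.4] [9.9 3.6] 76.0
T white 100.5 [328. 247.] [10. 16.] 90.0
T white 132.5 [328.  235.5] [ 9. 16.] 90.0
T white 70.5 [183.2 226.3] [ 6.5 16.8] 72.9
T white 16.5 [173.3 220.4] [7.2 6.7] 26.6
T white 389.0 [223.3 216. ] [23.9 44.3] 73.3
T white 295.0 [313.7 191.4] [16.5 19.9] 21.8
S blue 103.5 [246.4 194.4] [ 6.3 21.3] 76.0
S blue 94.5 [230.4 151.1] [10.2 17.3] 78.7
S blue 43.5 [221.5 113.5] [ 5. 13.] 90.0
S orange 16.5 [217.9 103.9] [ 2.5 10.4] 78.7
S white 127.5 [205.2 285.4] [13.  21.2] 9.5
S white 118.0 [190.1 284.4] [12.  21.4] 10.6
S white 504.0 [266.4 270.4] [28.2 19.7] 21.8
```

View pics/ct.png

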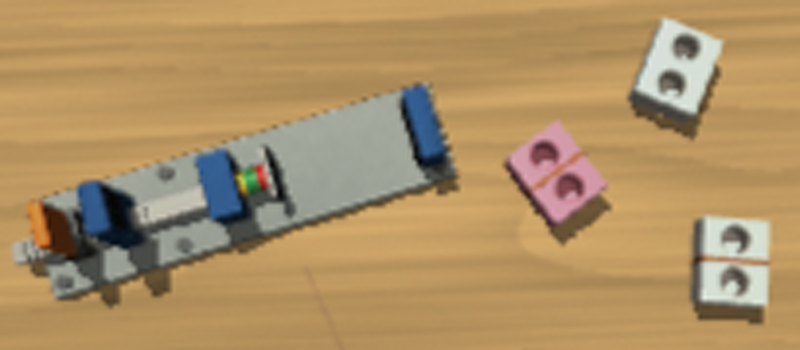

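View pics/cs.png

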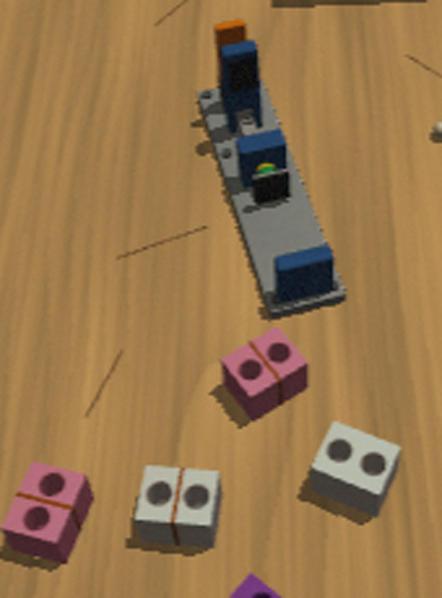

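The seamed white holder is at top-view pixel (328,242), and at side (198,284). It is the target: white, with a brown seam, confirmed in the crops. The white one at top (314,191) has no seam, so it is the spare. The ones at (282,220), (331,281) and (362,220) are pink or purple and stay put. The clamp runs from its fixed jaw at (248,206) to the trigger at (150,232).

```bash
python3 - <<'E'
from h import *
T,S=camera("top"),camera("side")
# bores
def dark(c,roi,amin):
    x0,y0,x1,y1=roi;g=c["pixels"].max(2)[y0:y1,x0:x1];m=(g<125).astype(np.uint8)
    n,_,st,ce=cv2.connectedComponentsWithStats(m);return [(int(st[i,4]),np.round(ce[i]+[x0,y0],1)) for i in range(1,n) if st[i,4]>=amin]
print("dark T",dark(T,(319,231,337,252),5));print("dark S",dark(S,(184,276,212,292),5))
w=np.vstack([b for b in blobs(T,(0,0,165),(180,40,255),(318,228,340,256),12)]+[])
r=cv2.minAreaRect(w);print("holder top",r)
p=[onz(T,q,.04) for q in cv2.boxPoints(r)];print(np.round(p,4).tolist(),np.round(np.mean(p,0),4))
w=np.vstack(blobs(S,(0,0,165),(180,40,255),(180,270,218,305),12))
r=cv2.minAreaRect(w);p=[onz(S,q,.04) for q in cv2.boxPoints(r)];print("S",r,np.round(p,4).tolist(),np.round(np.mean(p,0),4))
# clamp tops
for nm,lo,hi,rT,rS,z in(("fix",(100,120,40),(125,255,255),(240,195,260,220),(230,185,265,210),.062),
 ("jaw",(100,120,40),(125,255,255),(185,210,206,235),(215,140,245,165),.062),
 ("handle",(100,120,40),(125,255,255),(155,215,175,240),(210,105,232,130),.115),
 ("trig",(5,150,90),(18,255,255),(140,220,160,245),(205,98,232,112),.115)):
    for n,c,roi in(("T",T,rT),("S",S,rS)):
        h=cv2.cvtColor(c["pixels"],cv2.COLOR_RGB2HSV)
        b=max(blobs(c,lo,hi,roi,5),key=cv2.contourArea);q=cv2.boxPoints(cv2.minAreaRect(b))
        P=np.array([onz(c,x,z) for x in q]);print(nm,n,np.round(P[:,:2],3).tolist(),np.round(P.mean(0)[:2],4))
# base grey
h=cv2.cvtColor(T["pixels"],cv2.COLOR_RGB2HSV)
print("hsv",[h[y,x].tolist() for x,y in((225,205),(225,215),(170,240),(300,240),(240,205))])
E
```

```text
dark T [(12, array([319. , 237.5])), (23, array([328.6, 235.1])), (20, array([328.2, 245.9]))]
dark S [(65, array([191. , 284.4])), (67, array([205. , 285.7]))]
holder top ((328.0, 241.5), (21.0, 16.0), 90.0)
[[0.4589, -0.2355, 0.04], [0.4571, -0.2776, 0.04], [0.4029, -0.2724, 0.04], [0.4047, -0.2309, 0.04]] [ 0.4309 -0.2541  0.04  ]
S ((197.913818359375, 285.03448486328125), (28.89982795715332, 20.51223373413086), 4.763641834259033) [[0.4009, -0.2729, 0.04], [0.4013, -0.2301, 0.04], [0.4582, -0.2372, 0.04], [0.4559, -0.2796, 0.04]] [ 0.4291 -0.2549  0.04  ]
fix T [[0.55, -0.035], [0.555, -0.051], [0.507, -0.063], [0.503, -0.047]] [ 0.5286 -0.049 ]
fix S [[0.504, -0.052], [0.55, -0.039], [0.553, -0.057], [0.507, -0.07]] [ 0.5287 -0.0545]
jaw T [[0.512, 0.102], [0.516, 0.081], [0.474, 0.071], [0.47, 0.092]] [0.493  0.0866]
jaw S [[0.471, 0.089], [0.511, 0.102], [0.515, 0.077], [0.475, 0.065]] [0.4932 0.0831]
handle T [[0.489, 0.168], [0.492, 0.153], [0.46, 0.145], [0.457, 0.16]] [0.4747 0.1566]
handle S [[0.459, 0.162], [0.491, 0.161], [0.491, 0.143], [0.459, 0.144]] [0.4749 0.1528]
trig T [[0.479, 0.199], [0.481, 0.19], [0.453, 0.182], [0.451, 0.191]] [0.4664 0.1905]
trig S [[0.45, 0.19], [0.48, 0.197], [0.483, 0.169], [0.454, 0.162]] [0.4666 0.1798]
hsv [[43, 18, 169], [46, 17, 164], [44, 17, 161], [18, 126, 202], [44, 20, 168]]
```

>>> apply_moves(increments=[{"az":0.9625},{"az":0.9625},{"az":0.9625},{"az":0.9625},{"tz":0.5}], jaw=0.15, force=15)

```text
schema error: expected keys tx, ty, tz, ax, ay, az
```

>>> apply_moves(increments=[{"tx":0.826,"ty":-0.937},{"tx":0.826,"ty":-0.937},{"tx":0.826,"ty":-0.937},{"tx":0.826,"ty":-0.937},{"tx":0.826,"ty":-0.937},{"tx":0.826,"ty":-0.937},{"tx":0.826,"ty":-0.937},{"tx":0.826,"ty":-0.937},{"tx":0.826,"ty":-0.937},{"tx":0.826,"ty":-0.937},{"tx":0.826,"ty":-0.937},{}])

```text
schema error: expected keys tx, ty, tz, ax, ay, az
```

```bash
python3 - <<'E'
from h import *
S=camera("side")
a,b=onz(S,(191,284.4),.037),onz(S,(205,285.7),.037);print(a,b,np.arctan2(*(b-a)[[1,0]]),(a+b)/2)
T=camera("top");a,b=onz(T,(328.2,245.9),.037),onz(T,(328.6,235.1),.037);print(a,b,np.arctan2(*(b-a)[[1,0]]),(a+b)/2)
E
```

```text
[ 0.41523857 -0.25206841  0.037     ] [ 0.44254638 -0.25573658  0.037     ] -0.13352741624961556 [ 0.42889247 -0.2539025   0.037     ]
[ 0.41949401 -0.25422576  0.037     ] [ 0.44745146 -0.25782645  0.037     ] -0.12808653576606996 [ 0.43347274 -0.25602611  0.037     ]
```

>>> apply_moves(increments=[{"tx":0,"ty":0,"tz":0.3,"ax":0,"ay":0,"az":0.816},{"tx":0,"ty":0,"tz":0.3,"ax":0,"ay":0,"az":0.816},{"tx":0,"ty":0,"tz":0.3,"ax":0,"ay":0,"az":0.816},{"tx":0,"ty":0,"tz":0.3,"ax":0,"ay":0,"az":0.816},{"tx":0,"ty":0,"tz":0.3,"ax":0,"ay":0,"az":0.816}], jaw=0.15, force=15)

```text
time_s: 1.02
ee_pos: [0.1285, -0.5348, 0.3593]
eef_rot: [3.142, -0.0, -0.123]
force: [-1.1, -1.4, 0.3]
grip_width: 0.0801
grip_force: 0.0
```

>>> apply_moves(increments=[{"tx":0.807,"ty":-0.953,"tz":0,"ax":0,"ay":0,"az":0},{"tx":0.807,"ty":-0.953,"tz":0,"ax":0,"ay":0,"az":0},{"tx":0.807,"ty":-0.953,"tz":0,"ax":0,"ay":0,"az":0},{"tx":0.807,"ty":-0.953,"tz":0,"ax":0,"ay":0,"az":0},{"tx":0.807,"ty":-0.953,"tz":0,"ax":0,"ay":0,"az":0},{"tx":0.807,"ty":-0.953,"tz":0,"ax":0,"ay":0,"az":0},{"tx":0.807,"ty":-0.953,"tz":0,"ax":0,"ay":0,"az":0},{"tx":0.807,"ty":-0.953,"tz":0,"ax":0,"ay":0,"az":0},{"tx":0.807,"ty":-0.953,"tz":0,"ax":0,"ay":0,"az":0},{"tx":0.807,"ty":-0.953,"tz":0,"ax":0,"ay":0,"az":0},{"tx":0.807,"ty":-0.953,"tz":0,"ax":0,"ay":0,"az":0},{"tx":0,"ty":0,"tz":0,"ax":0,"ay":0,"az":0}])

```text
time_s: 2.52
ee_pos: [0.4317, -0.2532, 0.3595]
eef_rot: [-3.141, 0.0, -0.118]
force: [0.7, -0.2, 0.6]
grip_width: 0.0796
grip_force: 0.0
```

>>> apply_moves(increments=[{"tx":0,"ty":0,"tz":0.9,"ax":0,"ay":0,"az":0},{"tx":0,"ty":0,"tz":0.9,"ax":0,"ay":0,"az":0},{"tx":0,"ty":0,"tz":0.9,"ax":0,"ay":0,"az":0},{"tx":0,"ty":0,"tz":0.9,"ax":0,"ay":0,"az":0},{"tx":0,"ty":0,"tz":0.8,"ax":0,"ay":0,"az":0},{"tx":0,"ty":0,"tz":0.4,"ax":0,"ay":0,"az":0},{"tx":0,"ty":0,"tz":0.25,"ax":0,"ay":0,"az":0},{"tx":0,"ty":0,"tz":0,"ax":0,"ay":0,"az":0}])

```text
time_s: 3.52
ee_pos: [0.4306, -0.2547, 0.2083]
eef_rot: [3.142, -0.0, -0.12]
force: [-0.1, -0.4, 0.3]
grip_width: 0.0801
grip_force: 0.0
```

>>> apply_moves(increments=[{"tx":0,"ty":0,"tz":0,"ax":0,"ay":0,"az":0},{"tx":0,"ty":0,"tz":0,"ax":0,"ay":0,"az":0},{"tx":0,"ty":0,"tz":0,"ax":0,"ay":0,"az":0},{"tx":0,"ty":0,"tz":0,"ax":0,"ay":0,"az":0},{"tx":0,"ty":0,"tz":0,"ax":0,"ay":0,"az":0}], jaw=1)

```text
time_s: 4.15
ee_pos: [0.4306, -0.2545, 0.2083]
eef_rot: [3.142, -0.0, -0.12]
force: [-0.9, 0.1, 2.1]
grip_width: 0.0436
grip_force: 15.0
```

>>> apply_moves(increments=[{"tx":0,"ty":0,"tz":-0.6,"ax":0,"ay":0,"az":0},{"tx":0,"ty":0,"tz":-0.9,"ax":0,"ay":0,"az":0},{"tx":0,"ty":0,"tz":-0.9,"ax":0,"ay":0,"az":0},{"tx":0,"ty":0,"tz":-0.9,"ax":0,"ay":0,"az":0},{"tx":0,"ty":0,"tz":-0.7,"ax":0,"ay":0,"az":-0.5},{"tx":0,"ty":0,"tz":0,"ax":0,"ay":0,"az":-1},{"tx":0,"ty":0,"tz":0,"ax":0,"ay":0,"az":-1},{"tx":0,"ty":0,"tz":0,"ax":0,"ay":0,"az":-1},{"tx":0,"ty":0,"tz":0,"ax":0,"ay":0,"az":-1},{"tx":0,"ty":0,"tz":0,"ax":0,"ay":0,"az":-1},{"tx":0,"ty":0,"tz":0,"ax":0,"ay":0,"az":-1},{"tx":0,"ty":0,"tz":0,"ax":0,"ay":0,"az":-1}])

```text
time_s: 5.65
ee_pos: [0.4305, -0.2545, 0.328]
eef_rot: [-3.141, 0.0, 0.537]
force: [-0.3, -0.9, -0.4]
grip_width: 0.0438
grip_force: 15.0
```

>>> apply_moves(increments=[{"tx":0,"ty":0,"tz":0,"ax":0,"ay":0,"az":-1},{"tx":0,"ty":0,"tz":0,"ax":0,"ay":0,"az":-1},{"tx":0,"ty":0,"tz":0,"ax":0,"ay":0,"az":-1},{"tx":0,"ty":0,"tz":0,"ax":0,"ay":0,"az":-1},{"tx":0,"ty":0,"tz":0,"ax":0,"ay":0,"az":-1},{"tx":0,"ty":0,"tz":0,"ax":0,"ay":0,"az":-1},{"tx":0,"ty":0,"tz":0,"ax":0,"ay":0,"az":-1},{"tx":0,"ty":0,"tz":0,"ax":0,"ay":0,"az":-1},{"tx":0,"ty":0,"tz":0,"ax":0,"ay":0,"az":-1},{"tx":0,"ty":0,"tz":0,"ax":0,"ay":0,"az":-1},{"tx":0,"ty":0,"tz":0,"ax":0,"ay":0,"az":-1},{"tx":0,"ty":0,"tz":0,"ax":0,"ay":0,"az":-1}])

```text
time_s: 7.15
ee_pos: [0.4306, -0.2545, 0.328]
eef_rot: [-3.141, -0.0, 1.584]
force: [-0.5, 0.4, -0.1]
grip_width: 0.0439
grip_force: 15.0
```

>>> apply_moves(increments=[{"tx":0,"ty":0,"tz":0,"ax":0,"ay":0,"az":-1},{"tx":0,"ty":0,"tz":0,"ax":0,"ay":0,"az":-1},{"tx":0,"ty":0,"tz":0,"ax":0,"ay":0,"az":-0.78},{"tx":0,"ty":0,"tz":0,"ax":0,"ay":0,"az":0}])

```text
time_s: 7.65
ee_pos: [0.4306, -0.2545, 0.328]
eef_rot: [-3.141, -0.0, 1.824]
force: [0.2, 0.1, -0.3]
grip_width: 0.0441
grip_force: 15.0
```

>>> apply_moves(increments=[{"tx":0.789,"ty":0.542,"tz":0,"ax":0,"ay":0,"az":0},{"tx":0.789,"ty":0.542,"tz":0,"ax":0,"ay":0,"az":0},{"tx":0.789,"ty":0.542,"tz":0,"ax":0,"ay":0,"az":0},{"tx":0.789,"ty":0.542,"tz":0,"ax":0,"ay":0,"az":0},{"tx":0.789,"ty":0.542,"tz":0,"ax":0,"ay":0,"az":0},{"tx":0.789,"ty":0.542,"tz":0,"ax":0,"ay":0,"az":0},{"tx":0.789,"ty":0.542,"tz":0,"ax":0,"ay":0,"az":0},{"tx":0.789,"ty":0.542,"tz":0,"ax":0,"ay":0,"az":0},{"tx":0.789,"ty":0.542,"tz":0.5,"ax":0,"ay":0,"az":0},{"tx":0,"ty":0,"tz":0.5,"ax":0,"ay":0,"az":0},{"tx":0,"ty":0,"tz":0,"ax":0,"ay":0,"az":0}])

```text
time_s: 9.02
ee_pos: [0.5186, -0.012, 0.297]
eef_rot: [-3.139, -0.001, 1.823]
force: [0.5, -0.7, -0.8]
grip_width: 0.0439
grip_force: 15.0
```

```bash
python3 - <<'E'
from h import *
print(get_obs()["ee_pos"])
for n,c,(x0,y0,x1,y1) in(("p1s",camera("side"),(180,80,310,220)),):
    cv2.imwrite(f"pics/{n}.png",cv2.resize(c["pixels"][y0:y1,x0:x1,::-1],None,fx=4,fy=4,interpolation=cv2.INTER_CUBIC))
E
```

```text
[ 0.51856965 -0.01196373  0.29698461]
```

View pics/p1s.png

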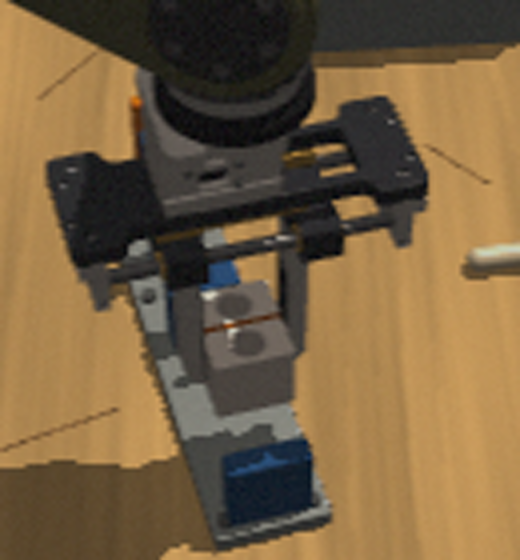

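The crop shows the holder in the grip above the bed. Its lower front edge is at crop (215,417)–(295,400). The fixed jaw's upper rear edge is at crop (222,455)–(308,442).

```bash
python3 - <<'E'
from h import *
S=camera("side");u=np.array([-.2504,.9681,0]);v=np.array([.9681,.2504,0]);b=np.array([.520,-.0154,0])
for a,z in(((215,417),.0887),((295,400),.0887),((204,346),.1287),((296,355),.1287),((222,455),.062),((308,442),.062)):
    p=onz(S,np.array(a)/4+[180,80],z);print(a,np.round(p,4),"u",round((p-b)@u*1000,1),"v",round((p-b)@v*1000,1))
E
```

```text
(215, 417) [ 0.5018 -0.0462  0.0887] u -25.2 v -25.3
(295, 400) [ 0.5454 -0.0358  0.0887] u -26.1 v 19.5
(204, 346) [ 0.4975 -0.0303  0.1287] u -8.8 v -25.5
(296, 355) [ 0.5457 -0.0383  0.1287] u -28.6 v 19.2
(222, 455) [ 0.5047 -0.0516  0.062 ] u -31.2 v -23.8
(308, 442) [ 0.5524 -0.0441  0.062 ] u -35.9 v 24.2
```

>>> apply_moves(increments=[{"tx":0,"ty":0,"tz":0.3,"ax":0,"ay":0,"az":0},{"tx":0,"ty":0,"tz":0.3,"ax":0,"ay":0,"az":0},{"tx":0,"ty":0,"tz":0.3,"ax":0,"ay":0,"az":0},{"tx":0,"ty":0,"tz":0.3,"ax":0,"ay":0,"az":0},{"tx":0,"ty":0,"tz":0.3,"ax":0,"ay":0,"az":0},{"tx":0,"ty":0,"tz":0.3,"ax":0,"ay":0,"az":0},{"tx":0,"ty":0,"tz":0.3,"ax":0,"ay":0,"az":0},{"tx":0,"ty":0,"tz":0,"ax":0,"ay":0,"az":0}])

```text
time_s: 10.12
ee_pos: [0.5188, -0.0116, 0.2344]
eef_rot: [-3.14, -0.0, 1.824]
force: [0.1, 0.7, -0.2]
grip_width: 0.0438
grip_force: 15.0
```

>>> apply_moves(increments=[{"tx":0,"ty":0,"tz":0.1,"ax":0,"ay":0,"az":0},{"tx":0,"ty":0,"tz":0.1,"ax":0,"ay":0,"az":0},{"tx":0,"ty":0,"tz":0.1,"ax":0,"ay":0,"az":0},{"tx":0,"ty":0,"tz":0.1,"ax":0,"ay":0,"az":0},{"tx":0,"ty":0,"tz":0.03,"ax":0,"ay":0,"az":0},{"tx":0,"ty":0,"tz":0,"ax":0,"ay":0,"az":0},{"tx":0,"ty":0,"tz":0,"ax":0,"ay":0,"az":0}])

```text
time_s: 11.0
ee_pos: [0.5189, -0.0116, 0.2223]
eef_rot: [3.141, 0.0, 1.824]
force: [-0.2, -1.0, -1.5]
grip_width: 0.0439
grip_force: 15.0
```

>>> apply_moves(increments=[{"tx":0,"ty":0,"tz":0.03,"ax":0,"ay":0,"az":0},{"tx":0,"ty":0,"tz":0.03,"ax":0,"ay":0,"az":0},{"tx":0,"ty":0,"tz":0.02,"ax":0,"ay":0,"az":0},{"tx":0,"ty":0,"tz":0,"ax":0,"ay":0,"az":0}])

```text
time_s: 11.5
ee_pos: [0.5189, -0.0116, 0.2203]
eef_rot: [-3.142, 0.0, 1.824]
force: [-2.0, -0.3, 6.5]
grip_width: 0.0438
grip_force: 15.0
```

>>> apply_moves(increments=[{"tx":0,"ty":0,"tz":0,"ax":0,"ay":0,"az":0},{"tx":0,"ty":0,"tz":0,"ax":0,"ay":0,"az":0},{"tx":0,"ty":0,"tz":0,"ax":0,"ay":0,"az":0},{"tx":0,"ty":0,"tz":0,"ax":0,"ay":0,"az":0}], jaw=0.3)

```text
time_s: 12.0
ee_pos: [0.5189, -0.0116, 0.2198]
eef_rot: [-3.142, -0.0, 1.824]
force: [0.1, 0.1, -0.3]
grip_width: 0.0658
grip_force: 0.0
```

>>> apply_moves(increments=[{"tx":0,"ty":0,"tz":-0.3,"ax":0,"ay":0,"az":0},{"tx":0,"ty":0,"tz":-0.6,"ax":0,"ay":0,"az":0},{"tx":0,"ty":0,"tz":-0.9,"ax":0,"ay":0,"az":0},{"tx":0,"ty":0,"tz":-0.9,"ax":0,"ay":0,"az":0},{"tx":0,"ty":0,"tz":-0.9,"ax":0,"ay":0,"az":0},{"tx":0,"ty":0,"tz":-0.9,"ax":0,"ay":0,"az":0}])

```text
time_s: 12.75
ee_pos: [0.5187, -0.0116, 0.3565]
eef_rot: [3.141, 0.0, 1.824]
force: [-0.6, -0.0, -1.3]
grip_width: 0.0658
grip_force: 0.0
```

>>> apply_moves(increments=[{"tx":0,"ty":0,"tz":0,"ax":0,"ay":0,"az":1},{"tx":0,"ty":0,"tz":0,"ax":0,"ay":0,"az":1},{"tx":0,"ty":0,"tz":0,"ax":0,"ay":0,"az":1},{"tx":0,"ty":0,"tz":0,"ax":0,"ay":0,"az":1},{"tx":0,"ty":0,"tz":0,"ax":0,"ay":0,"az":1},{"tx":0,"ty":0,"tz":0,"ax":0,"ay":0,"az":1},{"tx":0,"ty":0,"tz":0,"ax":0,"ay":0,"az":1},{"tx":0,"ty":0,"tz":0,"ax":0,"ay":0,"az":1},{"tx":0,"ty":0,"tz":0,"ax":0,"ay":0,"az":1}], jaw=0)

```text
time_s: 13.88
ee_pos: [0.5188, -0.0116, 0.3555]
eef_rot: [3.141, -0.0, 1.036]
force: [0.2, -0.8, -0.6]
grip_width: 0.0936
grip_force: 0.0
```

>>> apply_moves(increments=[{"tx":0,"ty":0,"tz":0,"ax":0,"ay":0,"az":1},{"tx":0,"ty":0,"tz":0,"ax":0,"ay":0,"az":1},{"tx":0,"ty":0,"tz":0,"ax":0,"ay":0,"az":1},{"tx":0,"ty":0,"tz":0,"ax":0,"ay":0,"az":1},{"tx":0,"ty":0,"tz":0,"ax":0,"ay":0,"az":1},{"tx":0,"ty":0,"tz":0,"ax":0,"ay":0,"az":1},{"tx":0,"ty":0,"tz":0,"ax":0,"ay":0,"az":1},{"tx":0,"ty":0,"tz":0,"ax":0,"ay":0,"az":1},{"tx":0,"ty":0,"tz":0,"ax":0,"ay":0,"az":1},{"tx":0,"ty":0,"tz":0,"ax":0,"ay":0,"az":0}])

```text
time_s: 15.12
ee_pos: [0.5188, -0.0116, 0.3554]
eef_rot: [3.141, -0.001, 0.254]
force: [-0.9, -0.3, 0.4]
grip_width: 0.0938
grip_force: 0.0
```

>>> apply_moves(increments=[{"tx":0,"ty":-0.9,"tz":0,"ax":0,"ay":0,"az":0},{"tx":0,"ty":-0.9,"tz":0,"ax":0,"ay":0,"az":0},{"tx":0,"ty":-0.9,"tz":0,"ax":0,"ay":0,"az":0},{"tx":0,"ty":-0.9,"tz":0,"ax":0,"ay":0,"az":0},{"tx":0,"ty":-0.9,"tz":0,"ax":0,"ay":0,"az":0},{"tx":0,"ty":-0.9,"tz":0,"ax":0,"ay":0,"az":0},{"tx":0,"ty":-0.93,"tz":0,"ax":0,"ay":0,"az":0},{"tx":0,"ty":0,"tz":0,"ax":0,"ay":0,"az":0}])

```text
time_s: 16.12
ee_pos: [0.4709, 0.1733, 0.3552]
eef_rot: [-3.141, -0.0, 0.257]
force: [-0.4, -0.1, -0.4]
grip_width: 0.0938
grip_force: 0.0
```

```bash
python3 - <<'E'
from h import *
S=camera("side");c=S
x0,y0,x1,y1=180,70,310,210
cv2.imwrite("pics/p2.png",cv2.resize(c["pixels"][y0:y1,x0:x1,::-1],None,fx=4,fy=4,interpolation=cv2.INTER_CUBIC))
E
```

```text
(no output)
```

View pics/p2.png

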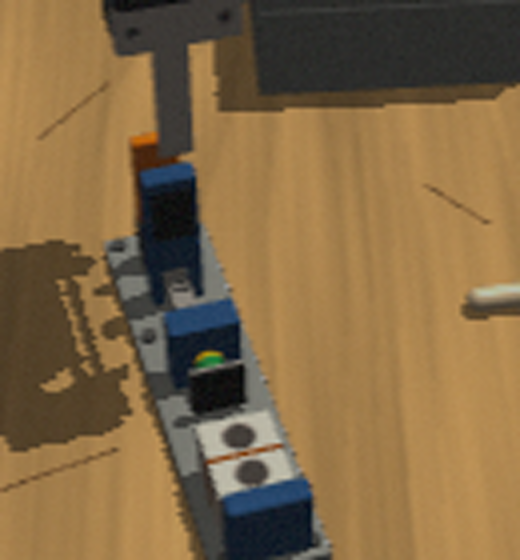

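The holder stands between the jaws against the fixed one (crop 245,455), with the pad at (217,388) clear of it. I'll lower the open fingers around the posts and use the arm to push the trigger.

>>> apply_moves(increments=[{"tx":0,"ty":0,"tz":0.5,"ax":0,"ay":0,"az":0},{"tx":0,"ty":0,"tz":0.5,"ax":0,"ay":0,"az":0},{"tx":0,"ty":0,"tz":0.5,"ax":0,"ay":0,"az":0},{"tx":0,"ty":0,"tz":0.5,"ax":0,"ay":0,"az":0},{"tx":0,"ty":0,"tz":0.5,"ax":0,"ay":0,"az":0},{"tx":0,"ty":0,"tz":0.17,"ax":0,"ay":0,"az":0},{"tx":0,"ty":0,"tz":0,"ax":0,"ay":0,"az":0}], force=40)

```text
time_s: 17.05
ee_pos: [0.4714, 0.1723, 0.2745]
eef_rot: [3.142, 0.0, 0.253]
force: [0.2, -0.5, -0.1]
grip_width: 0.0945
grip_force: 0.0
```

>>> apply_moves(increments=[{"tx":0,"ty":0.3,"tz":0,"ax":0,"ay":0,"az":0},{"tx":0,"ty":0.3,"tz":0,"ax":0,"ay":0,"az":0},{"tx":0,"ty":0,"tz":0,"ax":0,"ay":0,"az":0}])

```text
time_s: 17.42
ee_pos: [0.4761, 0.1541, 0.275]
eef_rot: [3.142, -0.0, 0.252]
force: [0.4, -1.0, -0.4]
grip_width: 0.0939
grip_force: 0.0
```

>>> apply_moves(increments=[{"tx":0,"ty":0.1,"tz":0,"ax":0,"ay":0,"az":0},{"tx":0,"ty":0,"tz":0,"ax":0,"ay":0,"az":0}])

```text
time_s: 17.68
ee_pos: [0.4766, 0.1518, 0.2748]
eef_rot: [-3.142, -0.0, 0.253]
force: [-0.8, 0.2, -0.3]
grip_width: 0.094
grip_force: 0.0
```

>>> apply_moves(increments=[{"tx":0,"ty":0.1,"tz":0,"ax":0,"ay":0,"az":0},{"tx":0,"ty":0,"tz":0,"ax":0,"ay":0,"az":0}])

```text
time_s: 17.92
ee_pos: [0.4773, 0.1491, 0.2748]
eef_rot: [-3.141, -0.0, 0.253]
force: [0.1, 3.4, 0.1]
grip_width: 0.0937
grip_force: 2.0
```

>>> apply_moves(increments=[{"tx":0,"ty":0.1,"tz":0,"ax":0,"ay":0,"az":0},{"tx":0,"ty":0,"tz":0,"ax":0,"ay":0,"az":0}])

```text
time_s: 18.18
ee_pos: [0.4781, 0.146, 0.2748]
eef_rot: [-3.141, -0.0, 0.253]
force: [-1.1, 4.4, 1.0]
grip_width: 0.0935
grip_force: 2.0
```

>>> apply_moves(increments=[{"tx":0,"ty":0.1,"tz":0,"ax":0,"ay":0,"az":0},{"tx":0,"ty":0.1,"tz":0,"ax":0,"ay":0,"az":0},{"tx":0,"ty":0,"tz":0,"ax":0,"ay":0,"az":0}])

```text
time_s: 18.55
ee_pos: [0.4796, 0.1404, 0.2748]
eef_rot: [-3.141, -0.0, 0.253]
force: [-1.7, 6.6, 1.1]
grip_width: 0.094
grip_force: 3.3
```

>>> apply_moves(increments=[{"tx":0,"ty":0.1,"tz":0,"ax":0,"ay":0,"az":0},{"tx":0,"ty":0.1,"tz":0,"ax":0,"ay":0,"az":0},{"tx":0,"ty":0,"tz":0,"ax":0,"ay":0,"az":0}])

```text
time_s: 18.92
ee_pos: [0.4811, 0.1346, 0.2748]
eef_rot: [-3.141, -0.0, 0.253]
force: [-1.6, 6.5, 0.2]
grip_width: 0.0937
grip_force: 3.5
```

```bash
cat > look.py <<'E'
import sys
from h import *
S=camera("side");x0,y0,x1,y1=190,90,300,210
cv2.imwrite(f"pics/{sys.argv[1]}.png",cv2.resize(S["pixels"][y0:y1,x0:x1,::-1],None,fx=5,fy=5,interpolation=cv2.INTER_CUBIC))
b=np.array([.520,-.0154,0]);u=np.array([-.2504,.9681,0])
h=cv2.cvtColor(S["pixels"],cv2.COLOR_RGB2HSV)
B=blobs(S,(100,120,40),(125,255,255),(205,125,265,182),15)
for q in B:
    P=np.array([onz(S,x,.062) for x in cv2.boxPoints(cv2.minAreaRect(q))]);us=np.sort((P-b)@u*1000)
    print("blue",cv2.contourArea(q),"u",np.round(us,1),"rear edge",us[2:].mean())
for n,lo,hi in(("yellow",(22,120,90),(34,255,255)),("green",(40,90,60),(85,255,255)),("red",(0,150,90),(4,255,255))):
    m=cv2.inRange(h,np.array(lo),np.array(hi))[125:195,205:265];print(n,cv2.countNonZero(m))
o=get_obs();print(o["ee_pos"],o["force"])
E
python3 look.py s1
```

```text
blue 96.0 u [ 71.9  83.4 100.4 112. ] rear edge 106.17696866292962
yellow 6
green 17
red 0
[0.48106359 0.1346463  0.27475448] [-1.22828412  7.08334488  0.57382538]
```

>>> apply_moves(increments=[{"tx":0,"ty":-0.3,"tz":0,"ax":0,"ay":0,"az":0},{"tx":0,"ty":-0.3,"tz":0,"ax":0,"ay":0,"az":0},{"tx":0,"ty":0,"tz":0,"ax":0,"ay":0,"az":0},{"tx":0,"ty":0,"tz":0,"ax":0,"ay":0,"az":0}])

```text
time_s: 19.48
ee_pos: [0.4766, 0.1518, 0.2747]
eef_rot: [3.141, 0.0, 0.253]
force: [0.5, 0.4, 1.0]
grip_width: 0.0942
grip_force: 0.0
```

>>> apply_moves(increments=[{"tx":0,"ty":0.15,"tz":0,"ax":0,"ay":0,"az":0},{"tx":0,"ty":0.15,"tz":0,"ax":0,"ay":0,"az":0},{"tx":0,"ty":0.15,"tz":0,"ax":0,"ay":0,"az":0},{"tx":0,"ty":0.15,"tz":0,"ax":0,"ay":0,"az":0},{"tx":0,"ty":0.03,"tz":0,"ax":0,"ay":0,"az":0},{"tx":0,"ty":0,"tz":0,"ax":0,"ay":0,"az":0}])

```text
time_s: 20.23
ee_pos: [0.4813, 0.1335, 0.2747]
eef_rot: [-3.141, -0.0, 0.253]
force: [-2.0, 7.4, 0.3]
grip_width: 0.094
grip_force: 3.6
```

```bash
python3 look.py s2
```

```text
blue 98.0 u [52.9 64.2 86.9 98.5] rear edge 92.69497544294067
yellow 7
green 17
red 0
[0.48131724 0.13355875 0.27469023] [-0.62351311  7.59722283 -0.37307778]
```

View pics/s2.png

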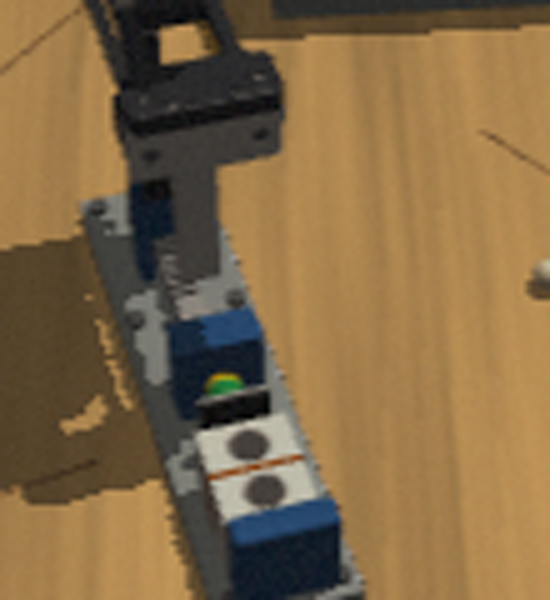

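The sliding jaw's rear edge is at crop (215,318), and the pad at (235,405) is still clear of the holder. Next stroke.

>>> apply_moves(increments=[{"tx":0,"ty":-0.3,"tz":0,"ax":0,"ay":0,"az":0},{"tx":0,"ty":-0.33,"tz":0,"ax":0,"ay":0,"az":0},{"tx":0,"ty":0,"tz":0,"ax":0,"ay":0,"az":0},{"tx":0,"ty":0,"tz":0,"ax":0,"ay":0,"az":0}])

```text
time_s: 20.78
ee_pos: [0.4766, 0.1518, 0.2748]
eef_rot: [3.141, -0.0, 0.253]
force: [0.3, 0.9, 0.4]
grip_width: 0.0943
grip_force: 0.0
```

>>> apply_moves(increments=[{"tx":0,"ty":0.15,"tz":0,"ax":0,"ay":0,"az":0},{"tx":0,"ty":0.15,"tz":0,"ax":0,"ay":0,"az":0},{"tx":0,"ty":0.1,"tz":0,"ax":0,"ay":0,"az":0},{"tx":0,"ty":0,"tz":0,"ax":0,"ay":0,"az":0}])

```text
time_s: 21.28
ee_pos: [0.4796, 0.1401, 0.2748]
eef_rot: [-3.141, -0.0, 0.253]
force: [-1.5, 5.4, -1.0]
grip_width: 0.0939
grip_force: 3.0
```

>>> apply_moves(increments=[{"tx":0,"ty":0.1,"tz":0,"ax":0,"ay":0,"az":0},{"tx":0,"ty":0.1,"tz":0,"ax":0,"ay":0,"az":0},{"tx":0,"ty":0.03,"tz":0,"ax":0,"ay":0,"az":0},{"tx":0,"ty":0,"tz":0,"ax":0,"ay":0,"az":0}])

```text
time_s: 21.78
ee_pos: [0.4813, 0.1336, 0.2747]
eef_rot: [-3.141, -0.0, 0.253]
force: [-0.8, 7.3, -0.6]
grip_width: 0.0942
grip_force: 3.7
```

```bash
python3 look.py s3
```

```text
blue 114.5 u [44.8 44.9 78.9 79.2] rear edge 79.0761208171028
yellow 9
green 16
red 0
[0.48133242 0.13358461 0.27473822] [-0.69732428  8.44338976  0.18679705]
```

>>> apply_moves(increments=[{"tx":0,"ty":-0.3,"tz":0,"ax":0,"ay":0,"az":0},{"tx":0,"ty":-0.33,"tz":0,"ax":0,"ay":0,"az":0},{"tx":0,"ty":0,"tz":0,"ax":0,"ay":0,"az":0},{"tx":0,"ty":0,"tz":0,"ax":0,"ay":0,"az":0}])

```text
time_s: 22.32
ee_pos: [0.4766, 0.1518, 0.2747]
eef_rot: [3.141, -0.0, 0.253]
force: [0.4, 0.3, 0.5]
grip_width: 0.0938
grip_force: 0.0
```

>>> apply_moves(increments=[{"tx":0,"ty":0.15,"tz":0,"ax":0,"ay":0,"az":0},{"tx":0,"ty":0.15,"tz":0,"ax":0,"ay":0,"az":0},{"tx":0,"ty":0.1,"tz":0,"ax":0,"ay":0,"az":0},{"tx":0,"ty":0,"tz":0,"ax":0,"ay":0,"az":0}])

```text
time_s: 22.82
ee_pos: [0.4796, 0.1402, 0.2747]
eef_rot: [-3.14, -0.0, 0.253]
force: [-2.2, 8.1, -0.8]
grip_width: 0.0942
grip_force: 4.2
```

>>> apply_moves(increments=[{"tx":0,"ty":0.1,"tz":0,"ax":0,"ay":0,"az":0},{"tx":0,"ty":0,"tz":0,"ax":0,"ay":0,"az":0},{"tx":0,"ty":0,"tz":0,"ax":0,"ay":0,"az":0}])

```text
time_s: 23.2
ee_pos: [0.4803, 0.1376, 0.2747]
eef_rot: [-3.14, -0.0, 0.253]
force: [-2.3, 10.2, -0.4]
grip_width: 0.094
grip_force: 5.3
```

>>> apply_moves(increments=[{"tx":0,"ty":0.1,"tz":0,"ax":0,"ay":0,"az":0},{"tx":0,"ty":0.03,"tz":0,"ax":0,"ay":0,"az":0},{"tx":0,"ty":0,"tz":0,"ax":0,"ay":0,"az":0}])

```text
time_s: 23.58
ee_pos: [0.4812, 0.134, 0.2747]
eef_rot: [-3.139, -0.0, 0.253]
force: [-2.5, 13.4, 0.0]
grip_width: 0.0941
grip_force: 7.1
```

```bash
python3 look.py s4; python3 - <<'E'
from h import *
f=[]
for i in range(6):
    camera("side");f.append(get_obs()["force"])
print(np.mean(f,0))
E
```

```text
blue 106.0 u [40.5 42.  67.4 69.1] rear edge 68.27091727823284
yellow 0
green 5
red 0
[0.48118007 0.13407847 0.27470059] [-2.37980612 14.57485619 -0.18028403]
[-2.29021808 13.97500377 -0.60211729]
```

View pics/s4.png

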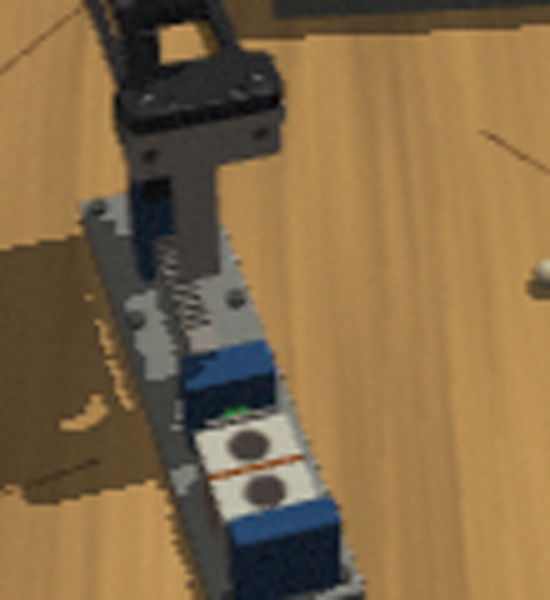

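The yellow band is gone and only green shows at crop (235,412). Force on the trigger is about 14 N, which puts the pad about 7 mm in. The jaw's rear edge independently gives about 6 mm, so both sit well inside the green. Handing in while holding.

```bash
python3 -c "
from station import hand_in
print(hand_in())"
```

```text
the job is handed in; nothing more can be done
None
```

The glued holder is on the clamp bed at the fixed jaw, pressed by the pad about 6–7 mm into the green, and I handed the job in with the trigger held squeezed; the hand-in returned no verdict.

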